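Put the hex-key set away in the push-to-open tool box

TASK

Put the folding hex-key set away in the low steel tool box in front of the laptop and shut its cover again until it latches. The cover has no handle: pressing down the ribbed plate on the wing beside it releases it and it springs back by itself, but first take the jar off the cover and stand it upright on the bench, where it stays. Do not knock over or push about the other things on the bench.

Things in the scene. Friction and masses are not known exactly. Their poses are not given: they have to be found in the camera images.
- tool_box: fixed grey box, 130 (x) x 185 (y) x 51 mm high; origin at the centre of its underside on the bench; own +x points away from the robot, own +y to the left. A compartment under the sliding steel cover takes up its right part (own y -92 to +40 mm); the latch wing with the press plate runs along its left side (own y 56 to 92 mm)
- cover (a joint): slide of the flat steel cover (130 x 147 x 6 mm, top 51 mm above the bench): 0 = shut and latched, 0.115 m = open. Released, a spring drives it along the box's +x (5 N shut, 2.5 N open; 0.2 m/s), out over the laptop. To shut it push its lip along -x: it latches only at 0 or just beyond (a stop at -0.004 m), taking about 10 N there, and springs back to 0 when let go
- cover_lip (a point): centre of the rear (+x) face of the upright lip along the front edge of the cover, facing the box's +x: 100 mm wide (y), 7 mm thick, rising 14 mm above the cover (51 to 65 mm above the bench); moves with the cover. The cover behind the lip is flat
- press_plate (a joint): travel of the press plate: 0 = up, 0.010 m = fully down. Pressing it at least 8 mm releases the cover; sprung, 1.5 N at first and 4 N at the bottom; comes up again when let go
- plate_top (a point): centre of the top face of the ribbed steel press plate, 42 (x) x 28 (y) mm, standing 12 mm above the wing (62 mm above the bench)
- compartment (a point): middle, on the inner floor (5 mm above the bench), of the opening that the fully opened cover leaves: 110 mm along own x by 125 mm along own y. The walls round it end 44 mm above the bench; axes parallel to the box's. With the cover open, the front face of its lip stands 52 mm from here along own +x. A tall post stands behind the box to the right
- hex_set (a point): centre of the closed orange folding hex-key set to store, lying flat: 30 (own x) x 100 (own y) x 20 mm high, 0.11 kg. A marker lies 55 to 60 mm to its left. Farther left a taut cord slants from the bench at the laptop's left side up towards the robot's left: stay to the right of it
- jar_mid (a point): half-way up the upright white wide-neck jar that stands on the cover: 60 mm diameter, 85 mm high; own z is up
- beaker_1: bystander: beaker, 52 mm diameter, 60 mm high, standing near the box; origin at the middle of its underside
- reagent_3: bystander: red-capped bottle, 48 mm diameter, 90 mm high, standing near the box; origin at the middle of its underside
- marker_0: bystander: felt marker lying along its own y beside the hex-key set, 16 x 132 x 18 mm; origin at the middle of its underside
- screwdriver: bystander: screwdriver lying along its own y, 22 x 194 x 24 mm; origin at the middle of its underside

How it is judged:
By the outcome, as a careful person would: the job done as asked, in the order asked, and still so for the second after the job is handed in, with the robot touching nothing.
It also fails if it takes over 72 s, if anything falls off the work surface, if the arm or the gripper's body presses on something with over 40 N, if the wrist force passes 120 N, or if a joint passes its speed limit or range.

ROBOT

A 6-joint arm with a two-finger parallel gripper is mounted at the origin on a cart in front of the work surface, level with it; the furniture and walls round the work are solid. World frame = base frame: x ahead of the robot, y to its left, z up, the work surface at z = 0. Lengths are in m, angles in rad, forces in N, time in s.
With the tool pointing down it reaches from about 0.375 to 0.9 m from the base axis. Payload 3.1 kg.
Tool frame: the origin (TCP) lies at the very end of the fingers, on their centre line; the grasp point (between the pads) lies 19 mm behind it; z points along the fingers, y is the line along which they close (so a half turn about z gives the same grasp; the last joint's range is limited). The gripper opens to 85 mm and grips with 20 to 120 N. Pads are 22 mm wide; open, the fingers measure 114 mm over their backs; the gripper's body (76 mm by 85 mm) begins 54 mm behind the grasp point. The pads swing forward as they close: fully open they stand 13 mm farther back than shut.
Start: joints at [-1.357, 0.527, 1.433, -0, 1.181, -0.178], TCP at [0.239, -0.577, 0.231] pointing down, gripper open.
Joint ranges: [-3.08, 3.08], [-0.75, 2.2], [0.22, 2.44], [-1.43, 4.57], [0, 2.65], [-2.85, 2.85]. Speed limits (rad/s): [2.79, 2.79, 3.14, 3.14, 3.14, 3.14].

INTERFACE

Orientations are given as [roll, pitch, yaw] about the fixed x, y, z axes, in that order (R = Rz(yaw) Ry(pitch) Rx(roll)).
In Python, from plant import ctrl gives the robot as it stands.
- The arm moves only by the tool send_rows, never from a script. Its argument "steps" is a list of rows, each an object of numbers: "tx", "ty", "tz": the shift along the tool's x, y, z in m; "spin": the turn about the tool's z in rad; "grip": the opening, from 0 (shut) to 1 (fully open). A call has 1 to 12 rows; each row shifts and turns the commanded pose from where the row before left it, along the tool's axes as they then stand; what a row does not reach is not made up. A row lasts 1/10 s, in which the tool goes at most 50 mm and 8.59 degrees, less where a joint would pass 70% of its speed; a pose out of reach is approached as far as the arm can. A call is refused whole if a number of a shift passes 0.05 or a number of a turn 0.15, either way. A call with a gripper value outside its range is refused whole. The fingers move at their own pace and stop on an object; the grip force is fixed at half the most. Time passes only in rows, so rows that do not move let the fingers close. It gives the time, the measured TCP pose, the force, the opening and the grip force at its end, in the units of the state.
- ctrl.state(): the state, without advancing time (a new reading comes with each control period).
- ctrl.camera(name): name is "side" or "top" or "wrist"; returns the picture (480x640x3 uint8, red, green, blue); there is no depth.
- ctrl.camera_model(name): a dict with "vfov" (degrees; the focal length in pixels is half the picture's height over the tangent of half this angle, whatever the lens; pixels are square), "cx", "cy" (the principal point, pixels), "dist_coeffs" ([k1, k2, p1, p2, k3] as OpenCV has them; the pictures are not rectified), "R" (3x3) and "t" (3): a world point X has camera coordinates R X + t; the wrist camera has in their place "T_tool_cam" (4x4, takes a point from camera to tool coordinates, whose origin is the TCP and whose axes are the flange's). Camera axes: x right, y down, z forward; pixel columns grow to the right and rows downward; lengths in m; the calibration is good to about 2 mm. A picture is of the moment at which its call begins: read the wrist's pose just before it. camera_model takes no time and is no camera call.
- ctrl.job_done(): hands the job in; it is judged then, once.
Trained networks look in the newest picture that a camera, given by its name, has taken for a name from the list of things; names that differ only in an ending like _2 or _b are one class to them, and where a whole thing is asked for, a point or a joint stands for the part that bears it (a point fixed in the world has none). Each returns a list of dicts, best first, with "score" (0 to 1); they miss things now and then, are a little off and sometimes report something else, mostly with a low value. They report only what shows in the picture. A call takes as long as a camera call.
- ctrl.outline_of(camera, label): "mask" (480x640 bool, what is visible of it) and "xy" ([column, row] in pixels, amid what is visible of it).
The state is a dict: "time": time; "joint_pos": joint angles; "qvel": joint speeds; "joint_efforts": joint torques, N m; "eef_pos": TCP position; "eef_rot": TCP orientation; "force": force on the tool from outside, world axes, zero at the start; "moment": the same for the moment, N m; "gripper_width": finger opening in m; "finger_force": force on a finger pad.
Only numpy, scipy, OpenCV 4.12 (cv2) and the standard library are available. Lean on these libraries where they do the work, as an engineer would, in place of code of your own. Each camera call takes 0.05 s, during which the arm holds its last target. There are 200 camera calls.

## Working session

There is one attempt and no reset: what is moved stays moved. The work goes in short steps, Python scripts to look and compute and a tool call to move; the robot and the scene stay as the last step left them, time stands still between calls to the robot, and variables do not carry over. Pictures are saved under pics/ and viewed, at most 10 in all, crops included, and the job is handed in when it is done.

Besides the shell and the picture viewer there is one more tool, called after "Request:" by a JSON object that holds its "api" and its "payload". send_rows: Moves the arm, as the interface text tells. Its arguments: {"type":"object","properties":{"steps":{"type":"array","items":{"type":"object","properties":{"tx":{"type":"number"},"ty":{"type":"number"},"tz":{"type":"number"},"spin":{"type":"number"},"grip":{"type":"number"}}}}},"required":["steps"]}

```bash
ls; mkdir -p pics; cat > h.py <<'E'
import numpy as np, cv2
from plant import ctrl
from scipy.spatial.transform import Rotation as Rn
def model(c):
    m=ctrl.camera_model(c); f=240/np.tan(np.radians(m["vfov"])/2)
    K=np.array([[f,0,m["cx"]],[0,f,m["cy"]],[0,0,1.]]); D=np.array(m["dist_coeffs"],float)
    if "R" in m: return K,D,np.array(m["R"]),np.array(m["t"])
    s=ctrl.state(); T=np.eye(4); T[:3,:3]=Rn.from_euler("xyz",s["eef_rot"]).as_matrix(); T[:3,3]=s["eef_pos"]
    C=np.linalg.inv(T@np.array(m["T_tool_cam"])); return K,D,C[:3,:3],C[:3,3]
def proj(M,X):
    K,D,R,t=M; return cv2.projectPoints(np.atleast_2d(np.array(X,float)),cv2.Rodrigues(R)[0],t,K,D)[0].reshape(-1,2)
def onz(M,uv,z):
    K,D,R,t=M; p=cv2.undistortPoints(np.array(uv,float).reshape(-1,1,2),K,D).reshape(-1,2)
    d=np.c_[p,np.ones(len(p))]@R; c=-R.T@t; return c+d*((z-c[2])/d[:,2])[:,None]
def snap(c,name):
    M=model(c); im=ctrl.camera(c); cv2.imwrite(f"pics/{name}.png",cv2.cvtColor(np.asarray(im),cv2.COLOR_RGB2BGR)); return M,im
E
python3 - <<'E'
from h import *
print(ctrl.state())
for c in("top","side"):
    M,im=snap(c,c+"0"); print(c,-M[2].T@M[3],M[2][2])
    for n in ["tool_box","cover_lip","plate_top","hex_set","jar_mid","beaker_1","reagent_3","marker_0","screwdriver"]:
        r=ctrl.outline_of(c,n)
        for o in r[:2]:
            m=o["mask"].astype(np.uint8); ys,xs=np.nonzero(m)
            print(n,round(o["score"],2),np.round(o["xy"]),m.sum(),(xs.min(),xs.max(),ys.min(),ys.max()) if len(xs) else None, np.round(onz(M,[o["xy"]],0.0)[0],3))
E
```

```text
pics
{'time': 0.0, 'joint_pos': array([-1.35651274e+00,  5.28494925e-01,  1.43388446e+00,  3.47373003e-05,
        1.18140961e+00, -1.78462172e-01]), 'qvel': array([ 0.00025045, -0.00033518, -0.00080323,  0.00146726, -0.00098957,
        0.00025322]), 'joint_efforts': array([-9.44336753e-04, -4.42355204e+01, -1.78027081e+01, -4.10244475e-04,
        8.31036974e-03,  1.47589791e-06]), 'eef_pos': array([ 0.23910894, -0.57668569,  0.23032163]), 'eef_rot': array([-3.13943689e+00, -4.21484688e-04,  3.92732080e-01]), 'force': array([-0.62279436,  0.18159747,  0.74143757]), 'moment': array([0.01153848, 0.00817987, 0.02657733]), 'finger_force': 0.0, 'gripper_width': 0.08548344043173896}
top [ 0.31874285 -0.13912391  1.2776557 ] [ 0.14588848 -0.00795006 -0.9892691 ]
tool_box 0.74 [376. 249.] 4414 (np.int64(329), np.int64(425), np.int64(208), np.int64(286)) [ 0.47 -0.27  0.  ]
cover_lip 0.83 [390. 248.] 3144 (np.int64(346), np.int64(425), np.int64(207), np.int64(279)) [ 0.472 -0.301  0.   ]
plate_top 0.55 [344. 256.] 229 (np.int64(338), np.int64(352), np.int64(244), np.int64(264)) [ 0.456 -0.1
[... 1328 characters left out ...]
522 -0.039  0.   ]
jar_mid 0.69 [333. 271.] 1126 (np.int64(317), np.int64(346), np.int64(247), np.int64(292)) [ 0.543 -0.156  0.   ]
beaker_1 0.7 [274. 266.] 427 (np.int64(263), np.int64(283), np.int64(250), np.int64(284)) [ 0.415 -0.095  0.   ]
reagent_3 0.79 [353. 336.] 1020 (np.int64(341), np.int64(368), np.int64(312), np.int64(357)) [ 0.499 -0.381  0.   ]
marker_0 0.75 [308. 237.] 281 (np.int64(285), np.int64(332), np.int64(231), np.int64(239)) [0.539 0.008 0.   ]
marker_0 0.61 [275. 268.] 407 (np.int64(263), np.int64(283), np.int64(251), np.int64(283)) [ 0.416 -0.101  0.   ]
screwdriver 0.49 [276. 211.] 143 (np.int64(267), np.int64(286), np.int64(206), np.int64(215)) [0.499 0.169 0.   ]
```

```bash
python3 - <<'E'
import cv2
a=cv2.imread("pics/top0.png")[140:340,140:500]; cv2.imwrite("pics/topc.png",cv2.resize(a,(792,440),interpolation=cv2.INTER_CUBIC))
a=cv2.imread("pics/side0.png")[150:390,180:480]; cv2.imwrite("pics/sidec.png",cv2.resize(a,(750,600),interpolation=cv2.INTER_CUBIC))
E
```

```text
(no output)
```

View pics/topc.png

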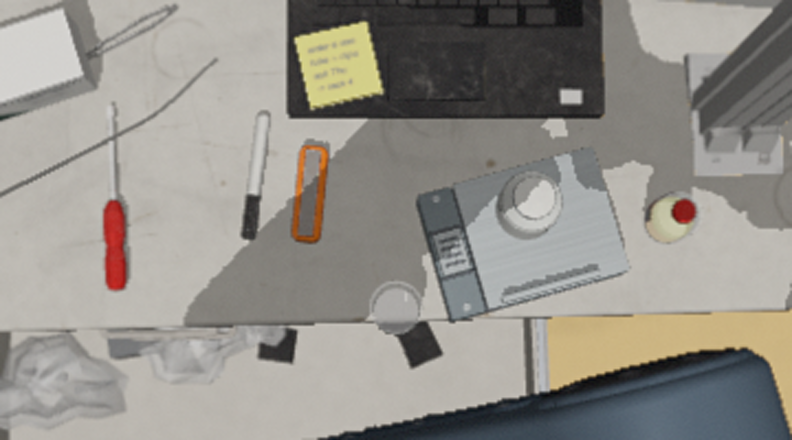

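View pics/sidec.png

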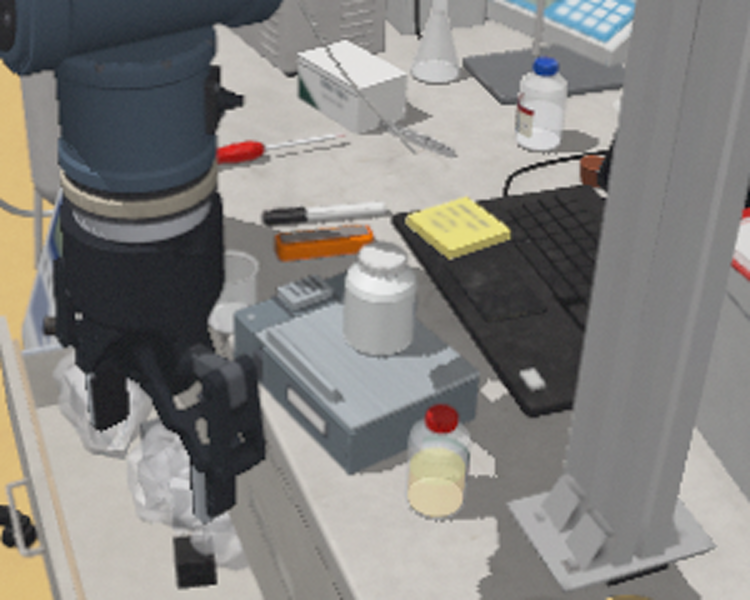

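The top view (2.2x crop) shows the box turned about 15° with the jar on its cover at (530,205) and the plate at (450,250). The hex set is at (310,195) with the marker to its left, the beaker is at (395,305) and the red-capped bottle at (670,218). The side view agrees, and shows the lip on the robot-side edge of the cover. Next I fit the poses by silhouette.

```bash
cat > fit.py <<'E'
from h import *
from scipy.optimize import minimize
def boxpts(dx,dy,z0,z1):
    return np.array([[sx*dx/2,sy*dy/2,z] for sx in(-1,1) for sy in(-1,1) for z in(z0,z1)])
def cyl(d,z0,z1):
    a=np.linspace(0,2*np.pi,24,endpoint=False); return np.vstack([np.c_[d/2*np.cos(a),d/2*np.sin(a),0*a+z] for z in(z0,z1)])
S=4
def fit(P,views,x0,yaw=True):
    """views: list of (M, mask, ignore mask)"""
    V=[(M,cv2.resize(m.astype(np.uint8),None,fx=S,fy=S,interpolation=cv2.INTER_NEAREST)>0,cv2.resize(g.astype(np.uint8),None,fx=S,fy=S,interpolation=cv2.INTER_NEAREST)>0) for M,m,g in views]
    def cost(x):
        c,s=np.cos(x[2]) if yaw else 1,np.sin(x[2]) if yaw else 0
        X=P@np.array([[c,-s,0],[s,c,0],[0,0,1]]).T+[x[0],x[1],0]; e=0
        for M,m,g in V:
            h=cv2.convexHull((((proj(M,X)+.5)*S-.5)*16).round().astype(np.int32)); r=np.zeros(m.shape,np.uint8); cv2.fillConvexPoly(r,h,1,shift=4)
            r=(r>0)&~g; mm=m&~g; e+=1-(r&mm).sum()/max((r|mm).sum(),1)
        return e/len(V)
    x0=list(x0)if yaw else list(x0)[:2]; n=len(x0)
    sim=np.array([x0]+[[x0[j]+(0.01,0.01,0.1)[j]*(i==j) for j in range(n)] for i in range(n)])
    r=minimize(cost,x0,method="Nelder-Mead",options=dict(initial_simplex=sim,xatol=2e-4,fatol=1e-5)); return r.x,r.fun
E
cat > m.py <<'E'
from fit import *
mk={}; Ms={}
for c in("top","side"):
    Ms[c],_=snap(c,c+"1")
    for n in ["tool_box","plate_top","hex_set","jar_mid","beaker_1","reagent_3","marker_0","screwdriver"]:
        r=ctrl.outline_of(c,n)
        if r: mk[c,n]=r[0]["mask"]
Z=np.zeros((480,640),bool)
def go(n,P,x0,yaw,ign=()):
    for cs in(("top",),("side",),("top","side")):
        v=[(Ms[c],mk[c,n],np.any([Z]+[mk.get((c,i),Z) for i in ign],axis=0)) for c in cs if (c,n) in mk]
        if v: x,f=fit(P,v,x0,yaw); print(n,cs,np.round(x,4),round(f,3))
go("tool_box",boxpts(.13,.185,0,.051),(.475,-.26,.27),True,("jar_mid","plate_top","reagent_3","beaker_1"))
go("plate_top",boxpts(.042,.028,.054,.062),(.46,-.19,.27),True)
go("hex_set",boxpts(.03,.1,0,.02),(.52,-.05,-.1),True,("jar_mid",))
go("jar_mid",cyl(.06,.051,.12),(.49,-.27),False)
go("beaker_1",cyl(.052,0,.06),(.4,-.13),False,("tool_box",))
go("reagent_3",cyl(.048,0,.075),(.49,-.41),False)
go("marker_0",boxpts(.016,.132,0,.018),(.54,0,-.1),True)
go("screwdriver",boxpts(.022,.194,0,.024),(.48,.15,0),True)
E
python3 m.py
```

```text
tool_box ('top',) [ 0.4717 -0.2685  0.2479] 0.048
tool_box ('side',) [ 0.47   -0.2646  0.2382] 0.033
tool_box ('top', 'side') [ 0.471  -0.2679  0.2467] 0.049
plate_top ('side',) [ 0.4506 -0.1944  0.2739] 0.105
plate_top ('top', 'side') [ 0.4506 -0.1944  0.2739] 0.105
hex_set ('top',) [ 0.5232 -0.0539  1.4604] 0.069
hex_set ('side',) [ 0.5179 -0.0534  1.372 ] 0.155
hex_set ('top', 'side') [ 0.5216 -0.0538  1.4585] 0.134
jar_mid ('top',) [ 0.4927 -0.2704] 0.087
jar_mid ('side',) [ 0.4929 -0.2637] 0.078
jar_mid ('top', 'side') [ 0.4916 -0.2689] 0.108
beaker_1 ('top',) [ 0.4011 -0.1395] 0.055
beaker_1 ('side',) [ 0.4014 -0.1414] 0.353
beaker_1 ('top', 'side') [ 0.4012 -0.1396] 0.207
reagent_3 ('top',) [ 0.484  -0.4208] 0.08
reagent_3 ('side',) [ 0.4838 -0.4163] 0.101
reagent_3 ('top', 'side') [ 0.483  -0.4196] 0.105
marker_0 ('top',) [0.5441 0.002  1.4281] 0.12
marker_0 ('side',) [0.5389 0.0088 1.4394] 0.37
marker_0 ('top', 'side') [0.5412 0.0026 1.43  ] 0.254
screwdriver ('top',) [0.5261 0.1502 1.6572] 0.555
screwdriver ('side',) [0.4763 0.2128 0.1862] 0.792
screwdriver ('top', 'side') [0.4284 0.1446 1.5915] 0.742
```

Request:
{"api": "send_rows", "payload": {"steps": [{"spin": 0.146, "tz": 0.0}, {"tx": 0.032, "ty": -0.0235, "tz": 0.003}, {"tx": 0.032, "ty": -0.0235, "tz": 0.003}, {"tx": 0.032, "ty": -0.0235, "tz": 0.003}, {"tx": 0.032, "ty": -0.0235, "tz": 0.003}, {"tx": 0.032, "ty": -0.0235, "tz": 0.003}, {"tx": 0.032, "ty": -0.0235, "tz": 0.003}, {"tx": 0.032, "ty": -0.0235, "tz": 0.003}, {"tx": 0.032, "ty": -0.0235, "tz": 0.003}, {"tx": 0.032, "ty": -0.0235, "tz": 0.003}, {"tx": 0.032, "ty": -0.0235, "tz": 0.003}, {"tx": 0}]}}

```text
$.steps[0]: bad value
```

```bash
cat >> h.py <<'E'
def to(x,y,z,yaw=None):
    s=ctrl.state(); p=np.array(s["eef_pos"]); R=Rn.from_euler("xyz",s["eef_rot"])
    w=0 if yaw is None else (R.as_euler("xyz")[2]-yaw)
    if yaw is not None: R=Rn.from_euler("xyz",[np.pi,0,yaw])
    d=R.inv().apply(np.array([x,y,z])-p); print("pos",p.round(4),"rot",np.round(s["eef_rot"],3),"spin",round(w,3),"then txyz",d.round(4),"F",np.round(s["force"],1),"w",round(s["gripper_width"],4),"ff",round(s["finger_force"],1),"t",round(s["time"],2))
E
python3 - <<'E'
from fit import *
M,im=snap("wrist","w1")
to(.492,-.2695,.2)
r=ctrl.outline_of("wrist","jar_mid")
for o in r[:2]:
    print(o["score"],o["xy"],o["mask"].sum())
if r:
    ys,xs=np.nonzero(r[0]["mask"]);print(xs.min(),xs.max(),ys.min(),ys.max())
    print(fit(cyl(.06,.051,.12),[(M,r[0]["mask"],np.zeros((480,640),bool))],(.492,-.27),False))
E
```

```text
pos [ 0.2392 -0.5774  0.2313] rot [-3.142  0.     0.393] spin 0 then txyz [ 0.3513 -0.1877  0.0313] F [-0.7 -1.4  0.1] w 0.0849 ff 0.0 t 1.95
```

View pics/w1.png

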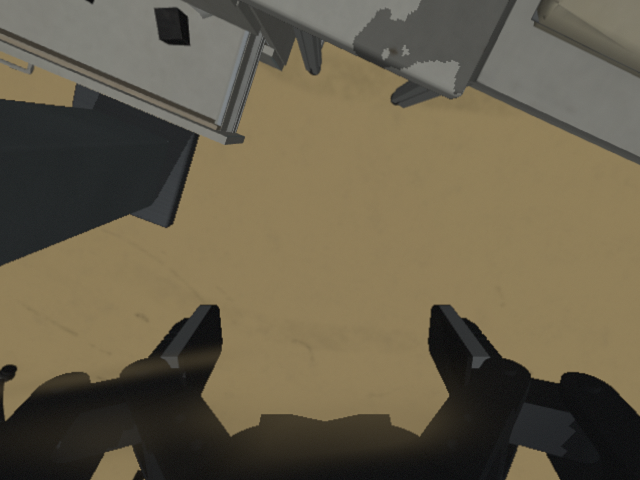

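The view shows only the floor and the bench edge with both fingers, because the arm has not moved: the move was refused for a missing field. I resend it with full rows.

Request:
{"api": "send_rows", "payload": {"steps": [{"tx": 0, "ty": 0, "tz": 0, "spin": 0.146, "grip": 1}, {"tx": 0.032, "ty": -0.0235, "tz": 0.003, "spin": 0, "grip": 1}, {"tx": 0.032, "ty": -0.0235, "tz": 0.003, "spin": 0, "grip": 1}, {"tx": 0.032, "ty": -0.0235, "tz": 0.003, "spin": 0, "grip": 1}, {"tx": 0.032, "ty": -0.0235, "tz": 0.003, "spin": 0, "grip": 1}, {"tx": 0.032, "ty": -0.0235, "tz": 0.003, "spin": 0, "grip": 1}, {"tx": 0.032, "ty": -0.0235, "tz": 0.003, "spin": 0, "grip": 1}, {"tx": 0.032, "ty": -0.0235, "tz": 0.003, "spin": 0, "grip": 1}, {"tx": 0.032, "ty": -0.0235, "tz": 0.003, "spin": 0, "grip": 1}, {"tx": 0.032, "ty": -0.0235, "tz": 0.003, "spin": 0, "grip": 1}, {"tx": 0.032, "ty": -0.0235, "tz": 0.003, "spin": 0, "grip": 1}, {"tx": 0, "ty": 0, "tz": 0, "spin": 0, "grip": 1}]}}

```text
time: 3.2
eef_pos: [0.4943, -0.2673, 0.201]
eef_rot: [-3.14, -0.001, 0.252]
force: [-1.2, -0.5, 0.0]
gripper_width: 0.0853
finger_force: 0.0
```

```bash
python3 - <<'E'
from fit import *
M,im=snap("wrist","w2")
to(.492,-.2695,.2)
r=ctrl.outline_of("wrist","jar_mid")
for o in r[:2]:
    print(o["score"],o["xy"],o["mask"].sum())
if r:
    ys,xs=np.nonzero(r[0]["mask"]);print(xs.min(),xs.max(),ys.min(),ys.max())
    print(fit(cyl(.06,.051,.12),[(M,r[0]["mask"],np.zeros((480,640),bool))],(.492,-.27),False))
E
```

```text
pos [ 0.4932 -0.2693  0.2012] rot [-3.141  0.     0.251] spin 0 then txyz [-0.0012 -0.0001  0.0012] F [-0.4 -0.7  0.4] w 0.0856 ff 0.0 t 3.25
0.64 [329.8, 242.6] 6376
285 370 194 290
(array([ 0.49576592, -0.26848251]), np.float64(0.09477625846295823))
```

View pics/w2.png

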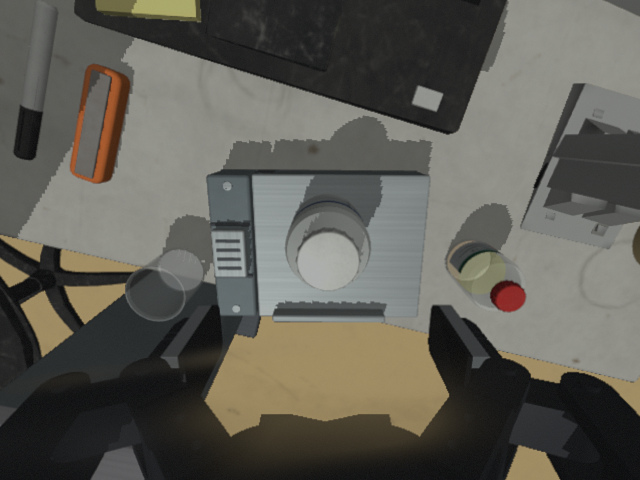

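The wrist view shows the box square to the tool, with the jar at (329,245), plate (229,252), lip (330,313), hex set (101,123), beaker (165,285) and bottle (485,275). I measure from here, then descend.

```bash
python3 - <<'E'
from fit import *
M,im=snap("wrist","w3"); Z=np.zeros((480,640),bool)
mk={}
for n in ["tool_box","plate_top","hex_set","jar_mid","beaker_1","reagent_3","marker_0"]:
    r=ctrl.outline_of("wrist",n)
    if r: mk[n]=r[0]["mask"]
for n,P,x0,yw,ig in [("tool_box",boxpts(.13,.185,0,.051),(.471,-.268,.247),True,("jar_mid","plate_top")),("plate_top",boxpts(.042,.028,.054,.062),(.451,-.195,.25),True,()),
 ("hex_set",boxpts(.03,.1,0,.02),(.52,-.054,1.46),True,()),("reagent_3",cyl(.048,0,.075),(.484,-.42),False,()),("beaker_1",cyl(.052,0,.06),(.4,-.14),False,())]:
    if n in mk:
        x,f=fit(P,[(M,mk[n],np.any([Z]+[mk.get(i,Z) for i in ig],axis=0))],x0,yw); print(n,x.round(4),round(f,3))
# lip, plate from pixels read in w2
print(onz(M,[[229,251]],.062),onz(M,[[275,309],[385,307]],.065),onz(M,[[222,172],[428,174]],.051))
to(.494,-.269,.071)
E
```

```text
tool_box [ 0.4227 -0.2369  0.4465] 0.996
plate_top [ 0.4537 -0.1945  0.2325] 0.066
hex_set [ 0.5223 -0.0549  1.4598] 0.128
reagent_3 [ 0.4846 -0.4195] 0.092
beaker_1 [ 0.3997 -0.1375] 0.04
[[ 0.45474167 -0.19777111  0.062     ]] [[ 0.4130343  -0.24622965  0.065     ]
 [ 0.4383957  -0.33875548  0.065     ]] [[ 0.51595259 -0.17876763  0.051     ]
 [ 0.55559591 -0.34173019  0.051     ]]
pos [ 0.4917 -0.2721  0.2014] rot [ 3.141 -0.     0.245] spin 0 then txyz [ 0.003  -0.0025  0.1304] F [ 0.  -0.6 -0. ] w 0.0851 ff 0.0 t 3.7
```

Request:
{"api": "send_rows", "payload": {"steps": [{"tx": 0, "ty": 0, "tz": 0.03, "spin": 0, "grip": 1}, {"tx": 0, "ty": 0, "tz": 0.03, "spin": 0, "grip": 1}, {"tx": 0, "ty": 0, "tz": 0.03, "spin": 0, "grip": 1}, {"tx": 0, "ty": 0, "tz": 0.025, "spin": 0, "grip": 1}, {"tx": 0, "ty": 0, "tz": 0.015, "spin": 0, "grip": 1}, {"tx": 0, "ty": 0, "tz": 0, "spin": 0, "grip": 1}]}}

```text
time: 4.3
eef_pos: [0.4906, -0.2707, 0.0692]
eef_rot: [-3.138, 0.003, 0.246]
force: [-0.6, 0.7, -0.1]
gripper_width: 0.0854
finger_force: 0.0
```

Request:
{"api": "send_rows", "payload": {"steps": [{"tx": 0.001, "ty": -0.001, "tz": 0, "spin": 0, "grip": 0.6}, {"tx": 0, "ty": 0, "tz": 0, "spin": 0, "grip": 0.3}, {"tx": 0, "ty": 0, "tz": 0, "spin": 0, "grip": 0.3}, {"tx": 0, "ty": 0, "tz": 0, "spin": 0, "grip": 0.3}, {"tx": 0, "ty": 0, "tz": 0, "spin": 0, "grip": 0.3}]}}

```text
time: 4.8
eef_pos: [0.4938, -0.2708, 0.0728]
eef_rot: [3.139, -0.002, 0.247]
force: [-0.1, -0.0, 6.8]
gripper_width: 0.0575
finger_force: 64.4
```

Request:
{"api": "send_rows", "payload": {"steps": [{"tx": 0, "ty": 0, "tz": -0.01, "spin": 0, "grip": 0.3}, {"tx": 0, "ty": 0, "tz": -0.02, "spin": 0, "grip": 0.3}, {"tx": 0, "ty": 0, "tz": -0.03, "spin": 0, "grip": 0.3}, {"tx": 0.001, "ty": -0.02, "tz": 0, "spin": 0, "grip": 0.3}, {"tx": 0.0015, "ty": -0.041, "tz": 0, "spin": 0, "grip": 0.3}, {"tx": 0.0015, "ty": -0.041, "tz": 0, "spin": 0, "grip": 0.3}, {"tx": 0.0015, "ty": -0.041, "tz": 0, "spin": 0, "grip": 0.3}, {"tx": 0.0015, "ty": -0.041, "tz": 0, "spin": 0, "grip": 0.3}, {"tx": 0.0015, "ty": -0.041, "tz": 0, "spin": 0, "grip": 0.3}, {"tx": 0.0015, "ty": -0.041, "tz": 0, "spin": 0, "grip": 0.3}, {"tx": 0.001, "ty": -0.03, "tz": 0, "spin": 0, "grip": 0.3}, {"tx": 0, "ty": -0.01, "tz": 0, "spin": 0, "grip": 0.3}]}}

```text
time: 6.0
eef_pos: [0.4269, 0.0318, 0.1316]
eef_rot: [-3.141, 0.002, 0.25]
force: [-0.6, -0.5, -0.7]
gripper_width: 0.0573
finger_force: 64.2
```

```bash
python3 -c "
from h import *
snap('top','t2'); to(.43,.03,.021)
a=cv2.imread('pics/t2.png')[140:340,140:500]; cv2.imwrite('pics/t2c.png',cv2.resize(a,(792,440),interpolation=cv2.INTER_CUBIC))"
```

```text
pos [0.4272 0.0318 0.1317] rot [-3.141e+00  1.000e-03  2.500e-01] spin 0 then txyz [0.0024 0.0025 0.1106] F [-0.3  1.  -0.6] w 0.0576 ff 64.2 t 6.05
```

View pics/t2c.png

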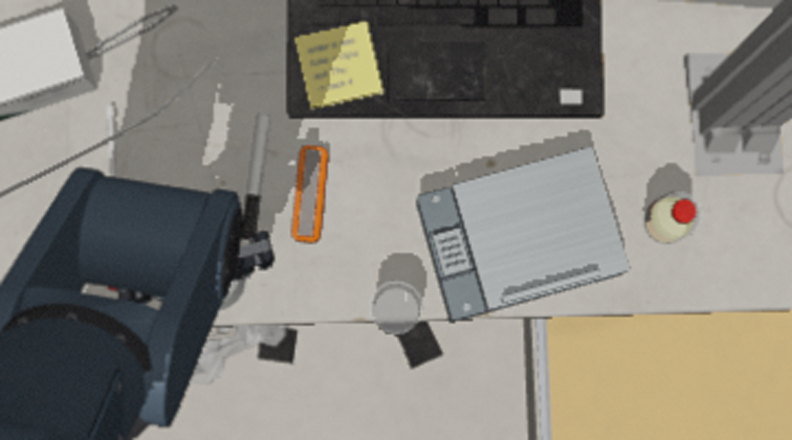

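The jar is in the hand near crop (230,290), clear of the beaker (395,305), the hex set and the marker; nothing else has moved. I lower it.

Request:
{"api": "send_rows", "payload": {"steps": [{"tx": 0.004, "ty": 0.002, "tz": 0.03, "spin": 0, "grip": 0.3}, {"tx": 0, "ty": 0, "tz": 0.03, "spin": 0, "grip": 0.3}, {"tx": 0, "ty": 0, "tz": 0.025, "spin": 0, "grip": 0.3}, {"tx": 0, "ty": 0, "tz": 0.015, "spin": 0, "grip": 0.3}, {"tx": 0, "ty": 0, "tz": 0.006, "spin": 0, "grip": 0.3}, {"tx": 0, "ty": 0, "tz": 0, "spin": 0, "grip": 0.3}]}}

```text
time: 6.65
eef_pos: [0.4336, 0.0275, 0.0248]
eef_rot: [-3.141, 0.001, 0.246]
force: [0.1, 0.8, -0.6]
gripper_width: 0.0574
finger_force: 64.2
```

Request:
{"api": "send_rows", "payload": {"steps": [{"tx": 0, "ty": 0, "tz": 0.002, "spin": 0, "grip": 0.3}, {"tx": 0, "ty": 0, "tz": 0, "spin": 0, "grip": 0.3}]}}

```text
time: 6.85
eef_pos: [0.4338, 0.028, 0.0239]
eef_rot: [3.141, -0.002, 0.247]
force: [0.3, 0.0, -0.7]
gripper_width: 0.0576
finger_force: 64.2
```

Request:
{"api": "send_rows", "payload": {"steps": [{"tx": 0, "ty": 0, "tz": 0.002, "spin": 0, "grip": 0.3}, {"tx": 0, "ty": 0, "tz": 0, "spin": 0, "grip": 0.3}]}}

```text
time: 7.05
eef_pos: [0.4338, 0.0282, 0.0218]
eef_rot: [3.141, -0.002, 0.247]
force: [-0.6, 0.4, 2.2]
gripper_width: 0.0581
finger_force: 64.5
```

Request:
{"api": "send_rows", "payload": {"steps": [{"tx": 0, "ty": 0, "tz": 0, "spin": 0, "grip": 0.8}, {"tx": 0, "ty": 0, "tz": 0, "spin": 0, "grip": 1}, {"tx": 0, "ty": 0, "tz": 0, "spin": 0, "grip": 1}, {"tx": 0, "ty": 0, "tz": -0.015, "spin": 0, "grip": 1}, {"tx": 0, "ty": 0, "tz": -0.03, "spin": 0, "grip": 1}, {"tx": 0, "ty": 0, "tz": -0.04, "spin": 0, "grip": 1}, {"tx": 0, "ty": 0, "tz": -0.04, "spin": 0, "grip": 1}, {"tx": -0.005, "ty": 0.031, "tz": 0, "spin": 0, "grip": 1}, {"tx": -0.008, "ty": 0.0475, "tz": 0, "spin": 0, "grip": 0}, {"tx": -0.008, "ty": 0.0475, "tz": 0, "spin": 0, "grip": 0}, {"tx": -0.008, "ty": 0.0475, "tz": 0, "spin": 0, "grip": 0}, {"tx": -0.008, "ty": 0.0475, "tz": 0, "spin": 0, "grip": 0}]}}

```text
time: 8.25
eef_pos: [0.4509, -0.1966, 0.1464]
eef_rot: [-3.141, 0.0, 0.247]
force: [1.7, -0.3, 0.2]
gripper_width: 0.0283
finger_force: 0.0
```

```bash
python3 - <<'E'
from fit import *
to(.4525,-.1955,.052)
Z=np.zeros((480,640),bool)
for c in("top","side"):
    M,im=snap(c,c+"3"); r=ctrl.outline_of(c,"jar_mid")
    if r: print(c,r[0]["score"],r[0]["mask"].sum(),fit(cyl(.06,0,.068),[(M,r[0]["mask"],Z)],(.434,.028),False))
a=cv2.imread('pics/side3.png')[150:390,180:480]; cv2.imwrite('pics/side3c.png',cv2.resize(a,(750,600),interpolation=cv2.INTER_CUBIC))
E
```

```text
pos [ 0.4509 -0.1966  0.1464] rot [-3.141  0.     0.247] spin 0 then txyz [ 0.0019 -0.0007  0.0944] F [ 1.7 -0.3  0.2] w 0.0283 ff 0.0 t 8.25
top 0.78 620 (array([0.43502908, 0.02653715]), np.float64(0.15273353422298752))
side 0.76 761 (array([0.43247004, 0.03395427]), np.float64(0.10038428358560114))
```

View pics/side3c.png

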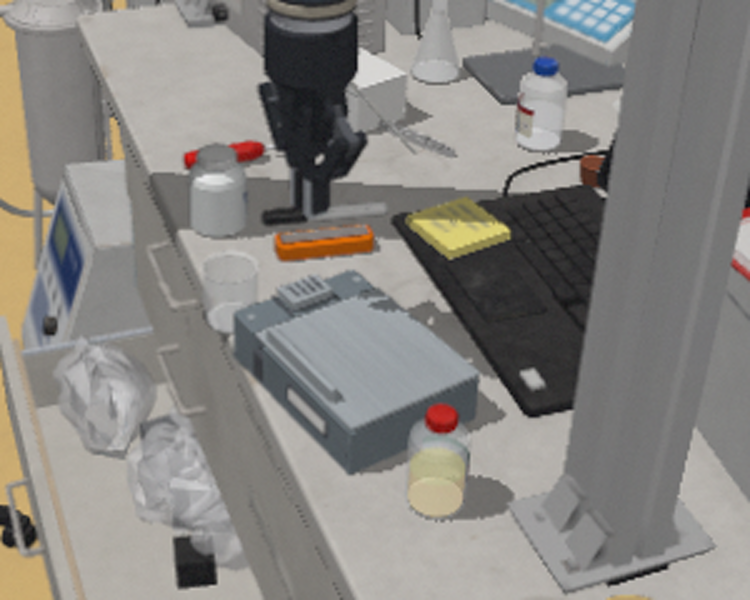

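The jar stands upright on the bench at (217,205). The gripper hangs above the box's plate and the other things are unmoved. Next I press the plate.

Request:
{"api": "send_rows", "payload": {"steps": [{"tx": 0.001, "ty": -0.001, "tz": 0.03, "spin": 0, "grip": 0}, {"tx": 0, "ty": 0, "tz": 0.03, "spin": 0, "grip": 0}, {"tx": 0, "ty": 0, "tz": 0.02, "spin": 0, "grip": 0}, {"tx": 0, "ty": 0, "tz": 0.008, "spin": 0, "grip": 0}, {"tx": 0, "ty": 0, "tz": 0.006, "spin": 0, "grip": 0}, {"tx": 0, "ty": 0, "tz": 0, "spin": 0, "grip": 0}, {"tx": 0, "ty": 0, "tz": 0, "spin": 0, "grip": 0}]}}

```text
time: 9.15
eef_pos: [0.4515, -0.1925, 0.053]
eef_rot: [-3.141, 0.001, 0.248]
force: [-0.9, 1.6, 3.0]
gripper_width: -0.0004
finger_force: 1.5
```

```bash
python3 - <<'E'
from h import *
to(.4525,-.1955,.052)
for c in("top",):
    M,im=snap(c,c+"4")
    a=cv2.imread('pics/top4.png')[140:340,140:500]; cv2.imwrite('pics/top4c.png',cv2.resize(a,(792,440),interpolation=cv2.INTER_CUBIC))
    for o in ctrl.outline_of(c,"cover_lip")[:2]: print(o["score"],o["xy"],onz(M,[o["xy"]],.051))
E
```

```text
pos [ 0.4515 -0.1925  0.053 ] rot [-3.141e+00  1.000e-03  2.480e-01] spin 0 then txyz [0.0003 0.0031 0.001 ] F [-0.9  1.6  3. ] w -0.0004 ff 1.5 t 9.15
0.77 [391.4, 212.8] [[ 0.54386813 -0.30216925  0.051     ]]
```

Request:
{"api": "send_rows", "payload": {"steps": [{"tx": 0, "ty": 0, "tz": -0.02, "spin": 0, "grip": 0}, {"tx": 0, "ty": 0, "tz": -0.035, "spin": 0, "grip": 0.55}, {"tx": 0, "ty": 0, "tz": -0.035, "spin": 0.12, "grip": 0.55}, {"tx": 0, "ty": 0, "tz": 0, "spin": 0.12, "grip": 0.55}, {"tx": 0, "ty": 0, "tz": 0, "spin": 0.118, "grip": 0.55}, {"tx": 0.01, "ty": -0.027, "tz": 0, "spin": 0, "grip": 0.55}, {"tx": 0.015, "ty": -0.039, "tz": 0, "spin": 0, "grip": 0.55}, {"tx": 0.015, "ty": -0.039, "tz": 0, "spin": 0, "grip": 0.55}, {"tx": 0.01, "ty": -0.027, "tz": 0, "spin": 0, "grip": 0.55}, {"tx": 0.005, "ty": -0.013, "tz": 0, "spin": 0, "grip": 0.55}, {"tx": 0, "ty": 0, "tz": 0, "spin": 0, "grip": 0.55}]}}

```text
time: 10.35
eef_pos: [0.5237, -0.0548, 0.1426]
eef_rot: [3.141, -0.002, -0.108]
force: [0.2, 0.5, -0.7]
gripper_width: 0.0465
finger_force: 0.0
```

```bash
python3 - <<'E'
from fit import *
Z=np.zeros((480,640),bool)
M,im=snap("wrist","w5")
r=ctrl.outline_of("wrist","hex_set")
if r: print(r[0]["score"],r[0]["mask"].sum(),fit(boxpts(.03,.1,0,.02),[(M,r[0]["mask"],Z)],(.522,-.055,1.46)))
M,im=snap("top","top5")
r=ctrl.outline_of("top","cover_lip")
for o in r[:2]:
    ys,xs=np.nonzero(o["mask"]);print(o["score"],o["xy"],xs.min(),xs.max(),ys.min(),ys.max(),onz(M,[o["xy"]],.051))
to(.522,-.055,.003,-.111)
a=cv2.imread('pics/top5.png')[120:340,140:500]; b=cv2.imread("pics/w5.png")
cv2.imwrite('pics/c5.png',np.hstack([cv2.resize(a,(400,300)),cv2.resize(b,(400,300))]))
E
```

```text
0.63 4566 (array([ 0.52229352, -0.05199904,  1.457122  ]), np.float64(0.07507103714227725))
0.84 [371.9, 193.7] 333 409 159 229 [[ 0.58807095 -0.26085182  0.051     ]]
pos [ 0.5223 -0.057   0.1423] rot [ 3.141  0.    -0.113] spin -0.002 then txyz [-0.0005 -0.002   0.1393] F [-0.5  1.   0.3] w 0.0473 ff 0.0 t 10.55
```

View pics/c5.png

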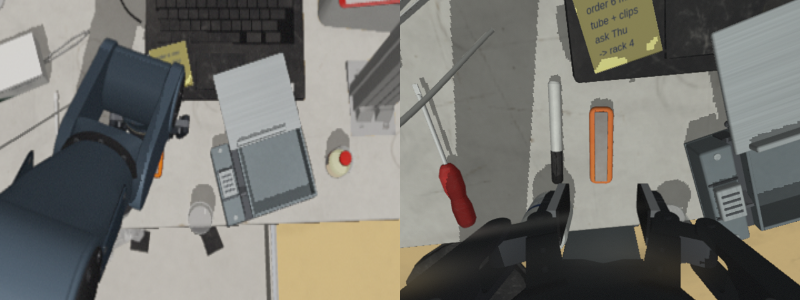

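The cover has sprung fully open: in the left picture it lies over the laptop and the compartment is free. In the right picture the hex set at (601,145) lies squarely between the fingers, with the marker outside the left one.

Request:
{"api": "send_rows", "payload": {"steps": [{"tx": 0, "ty": -0.002, "tz": 0.03, "spin": 0, "grip": 0.55}, {"tx": 0, "ty": 0, "tz": 0.04, "spin": 0, "grip": 0.55}, {"tx": 0, "ty": 0, "tz": 0.03, "spin": 0, "grip": 0.55}, {"tx": 0, "ty": 0, "tz": 0.02, "spin": 0, "grip": 0.55}, {"tx": 0, "ty": 0, "tz": 0.013, "spin": 0, "grip": 0.55}, {"tx": 0, "ty": 0, "tz": 0.004, "spin": 0, "grip": 0.55}, {"tx": 0, "ty": 0, "tz": 0, "spin": 0, "grip": 0.55}]}}

```text
time: 11.25
eef_pos: [0.5229, -0.0544, 0.0052]
eef_rot: [-3.142, 0.0, -0.112]
force: [0.0, 0.3, -0.1]
gripper_width: 0.0471
finger_force: 0.0
```

Request:
{"api": "send_rows", "payload": {"steps": [{"tx": 0, "ty": 0, "tz": 0, "spin": 0, "grip": 0.1}, {"tx": 0, "ty": 0, "tz": 0, "spin": 0, "grip": 0.1}, {"tx": 0, "ty": 0, "tz": 0, "spin": 0, "grip": 0.1}, {"tx": 0, "ty": 0, "tz": 0, "spin": 0, "grip": 0.1}]}}

```text
time: 11.65
eef_pos: [0.5238, -0.0541, 0.0066]
eef_rot: [3.141, -0.002, -0.111]
force: [-1.2, -0.6, 6.4]
gripper_width: 0.0284
finger_force: 60.4
```

Request:
{"api": "send_rows", "payload": {"steps": [{"tx": 0, "ty": 0, "tz": -0.015, "spin": 0, "grip": 0.1}, {"tx": 0, "ty": 0, "tz": -0.03, "spin": 0, "grip": 0.1}, {"tx": 0, "ty": 0, "tz": -0.04, "spin": 0, "grip": 0.1}, {"tx": 0, "ty": 0, "tz": -0.045, "spin": 0.07, "grip": 0.1}, {"tx": 0, "ty": 0, "tz": -0.01, "spin": 0.143, "grip": 0.1}, {"tx": 0, "ty": 0, "tz": 0, "spin": 0.143, "grip": 0.1}, {"tx": 0, "ty": 0, "tz": 0, "spin": 0.143, "grip": 0.1}, {"tx": 0, "ty": 0, "tz": 0, "spin": 0.143, "grip": 0.1}, {"tx": 0, "ty": 0, "tz": 0, "spin": 0.143, "grip": 0.1}, {"tx": 0, "ty": 0, "tz": 0, "spin": 0.143, "grip": 0.1}, {"tx": 0, "ty": 0, "tz": 0, "spin": 0.143, "grip": 0.1}, {"tx": 0, "ty": 0, "tz": 0, "spin": 0.142, "grip": 0.1}]}}

```text
time: 12.85
eef_pos: [0.5226, -0.0535, 0.1454]
eef_rot: [3.141, 0.0, -1.33]
force: [-0.1, 0.7, -1.8]
gripper_width: 0.0281
finger_force: 59.5
```

```bash
python3 -c "
from h import *
to(.4775,-.293,.15,-1.324)"
```

```text
pos [ 0.5226 -0.0535  0.1454] rot [ 3.141  0.    -1.33 ] spin -0.006 then txyz [ 0.2212  0.1022 -0.0046] F [-0.1  0.7 -1.8] w 0.0281 ff 59.5 t 12.85
```

Request:
{"api": "send_rows", "payload": {"steps": [{"tx": 0.018, "ty": 0.009, "tz": 0, "spin": 0, "grip": 0.1}, {"tx": 0.036, "ty": 0.017, "tz": 0, "spin": 0, "grip": 0.1}, {"tx": 0.04, "ty": 0.018, "tz": 0, "spin": 0, "grip": 0.1}, {"tx": 0.04, "ty": 0.018, "tz": 0, "spin": 0, "grip": 0.1}, {"tx": 0.04, "ty": 0.018, "tz": 0, "spin": 0, "grip": 0.1}, {"tx": 0.032, "ty": 0.015, "tz": 0, "spin": 0, "grip": 0.1}, {"tx": 0.015, "ty": 0.007, "tz": 0, "spin": 0, "grip": 0.1}, {"tx": 0, "ty": 0, "tz": 0, "spin": 0, "grip": 0.1}]}}

```text
time: 13.65
eef_pos: [0.4777, -0.2951, 0.1454]
eef_rot: [-3.141, -0.001, -1.327]
force: [0.2, 0.5, -1.7]
gripper_width: 0.0286
finger_force: 59.5
```

```bash
python3 - <<'E'
from h import *
M,im=snap("wrist","w6"); to(.4775,-.293,.15)
M2,im=snap("top","top6"); snap("side","side6")
for n in ["tool_box","cover_lip"]:
    for o in ctrl.outline_of("top",n)[:1]: print(n,o["score"],o["xy"],o["mask"].sum())
b=cv2.imread("pics/w6.png")
def draw(img,M,f):
    ang=.247; R=np.array([[np.cos(ang),-np.sin(ang)],[np.sin(ang),np.cos(ang)]])
    for (x0,x1,y0,y1,z) in [(-.055,.055,-.0885,.0365,.044),(.052,.059,-.068,.032,.065),(-.065,.065,-.0925,.0925,.044)]:
        q=np.array([[x0,y0],[x1,y0],[x1,y1],[x0,y1]])@R.T+[.471,-.268]
        p=((proj(M,np.c_[q,np.full(4,z)])+.5)*f).astype(int); cv2.polylines(img,[p],True,(0,0,255),1)
draw(b,M,1)
a=cv2.resize(cv2.imread('pics/top6.png'),None,fx=4,fy=4,interpolation=cv2.INTER_CUBIC); draw(a,M2,4); a=a[600:1200,1200:1760]
cv2.imwrite('pics/c6.png',np.hstack([cv2.resize(a,(420,450)),b[:450:1,:][:, 260:640]]))
E
```

```text
pos [ 0.4776 -0.293   0.1452] rot [ 3.142e+00  1.000e-03 -1.326e+00] spin 0 then txyz [ 0.      0.0001 -0.0048] F [-0.7  0.6 -1.3] w 0.0283 ff 59.5 t 13.7
tool_box 0.94 [359.9, 188.4] 2478
cover_lip 0.66 [362.4, 185.0] 2346
```

View pics/c6.png

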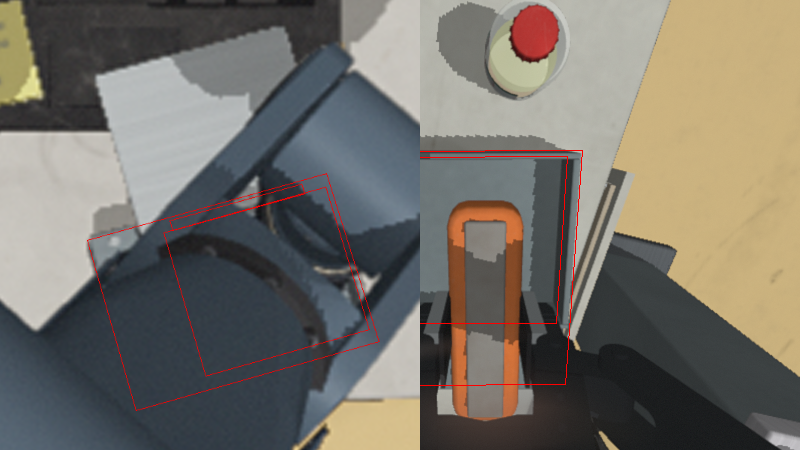

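In the wrist view (right half) the modelled rim sits on the real compartment walls: front wall at x≈565, right wall at y≈155. The hex set hangs square and centred above the opening. I lower it.

Request:
{"api": "send_rows", "payload": {"steps": [{"tx": 0, "ty": 0, "tz": 0.02, "spin": 0, "grip": 0.1}, {"tx": 0, "ty": 0, "tz": 0.035, "spin": 0, "grip": 0.1}, {"tx": 0, "ty": 0, "tz": 0.03, "spin": 0, "grip": 0.1}, {"tx": 0, "ty": 0, "tz": 0.02, "spin": 0, "grip": 0.1}, {"tx": 0, "ty": 0, "tz": 0.015, "spin": 0, "grip": 0.1}, {"tx": 0, "ty": 0, "tz": 0.01, "spin": 0, "grip": 0.1}, {"tx": 0, "ty": 0, "tz": 0, "spin": 0, "grip": 0.1}]}}

```text
time: 14.6
eef_pos: [0.4777, -0.2914, 0.0142]
eef_rot: [3.14, 0.002, -1.323]
force: [-0.3, 0.1, -1.2]
gripper_width: 0.0283
finger_force: 59.5
```

Request:
{"api": "send_rows", "payload": {"steps": [{"tx": 0, "ty": 0, "tz": 0.003, "spin": 0, "grip": 0.1}, {"tx": 0, "ty": 0, "tz": 0, "spin": 0, "grip": 0.1}]}}

```text
time: 14.8
eef_pos: [0.4785, -0.2931, 0.0129]
eef_rot: [-3.141, -0.001, -1.324]
force: [-0.7, 0.1, -1.2]
gripper_width: 0.0283
finger_force: 59.5
```

Request:
{"api": "send_rows", "payload": {"steps": [{"tx": 0, "ty": 0, "tz": 0.002, "spin": 0, "grip": 0.1}, {"tx": 0, "ty": 0, "tz": 0, "spin": 0, "grip": 0.5}, {"tx": 0, "ty": 0, "tz": 0, "spin": 0, "grip": 0.5}, {"tx": 0, "ty": 0, "tz": 0, "spin": 0, "grip": 0.5}, {"tx": 0, "ty": 0, "tz": -0.015, "spin": 0, "grip": 0.5}, {"tx": 0, "ty": 0, "tz": -0.03, "spin": 0, "grip": 0.5}, {"tx": 0, "ty": 0, "tz": -0.045, "spin": 0, "grip": 0.5}, {"tx": 0, "ty": 0, "tz": -0.045, "spin": 0, "grip": 0}, {"tx": 0, "ty": 0, "tz": 0, "spin": 0, "grip": 0}]}}

```text
time: 15.7
eef_pos: [0.4821, -0.2963, 0.1527]
eef_rot: [-3.133, -0.013, -1.324]
force: [1.2, -0.4, -0.3]
gripper_width: 0.0144
finger_force: 0.0
```

```bash
python3 - <<'E'
from fit import *
M,im=snap("wrist","w7"); to(.5534,-.2735,.057)
r=ctrl.outline_of("wrist","hex_set")
if r: print(r[0]["score"],fit(boxpts(.03,.1,.005,.025),[(M,r[0]["mask"],np.zeros((480,640),bool))],(.4775,-.293,.247)))
E
```

```text
pos [ 0.4805 -0.295   0.15  ] rot [-3.136 -0.009 -1.324] spin 0 then txyz [-0.0039 -0.0754  0.0934] F [-0.2  0.6 -0. ] w 0.0068 ff 0.0 t 15.75
0.66 (array([ 0.47869651, -0.29191629,  0.24214906]), np.float64(0.0787258338644572))
```

View pics/w7.png

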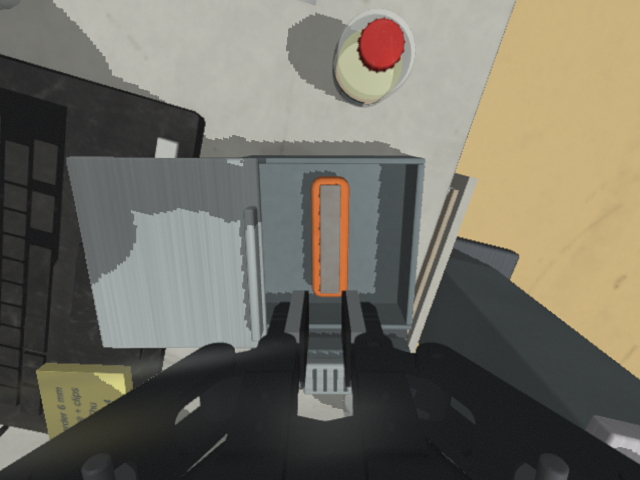

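The hex set lies flat in the compartment at (330,237), clear of all walls. The lip of the open cover is at column ≈250. I move behind the lip.

Request:
{"api": "send_rows", "payload": {"steps": [{"tx": -0.002, "ty": -0.02, "tz": 0, "spin": 0, "grip": 0}, {"tx": -0.004, "ty": -0.036, "tz": 0, "spin": 0, "grip": 0}, {"tx": -0.003, "ty": -0.026, "tz": 0, "spin": 0, "grip": 0}, {"tx": -0.001, "ty": -0.01, "tz": 0.01, "spin": 0, "grip": 0}, {"tx": 0, "ty": 0, "tz": 0.03, "spin": 0, "grip": 0}, {"tx": 0, "ty": 0, "tz": 0.025, "spin": 0, "grip": 0}, {"tx": 0, "ty": 0, "tz": 0.012, "spin": 0, "grip": 0}, {"tx": 0, "ty": 0, "tz": 0, "spin": 0, "grip": 0}]}}

```text
time: 16.6
eef_pos: [0.5623, -0.2597, 0.0652]
eef_rot: [3.137, 0.005, -1.325]
force: [-0.5, 0.6, 0.3]
gripper_width: -0.0001
finger_force: 0.0
```

```bash
python3 - <<'E'
from h import *
to(.5675,-.2623,.056)
M,im=snap("wrist","w8")
ang=.247; ex=np.array([np.cos(ang),np.sin(ang)]); p=np.array(ctrl.state()["eef_pos"]); print("own",(p[:2]-[.471,-.268])@ex,(p[:2]-[.471,-.268])@[-ex[1],ex[0]])
cv2.imwrite("pics/c8.png",cv2.resize(cv2.imread("pics/w8.png"),(480,360)))
E
```

```text
pos [ 0.5623 -0.2597  0.0652] rot [ 3.137  0.005 -1.325] spin 0 then txyz [ 0.0038 -0.0045  0.0092] F [-0.5  0.6  0.3] w -0.0001 ff 0.0 t 16.6
own 0.09151057932814208 -0.015331584860780978
```

View pics/c8.png

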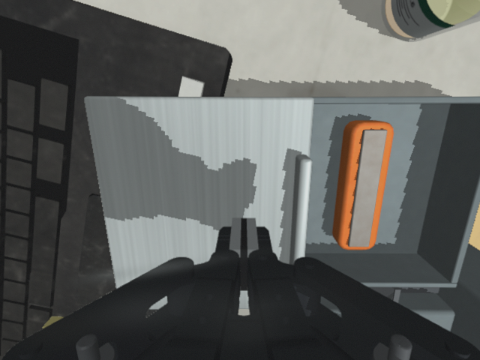

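The shut fingers stand at (245,235), over the cover and clear behind the lip at (303,210). I go down and push.

Request:
{"api": "send_rows", "payload": {"steps": [{"tx": 0, "ty": 0, "tz": 0.007, "spin": 0, "grip": 0}, {"tx": 0, "ty": 0, "tz": 0.003, "spin": 0, "grip": 0}, {"tx": 0, "ty": 0.005, "tz": 0, "spin": 0, "grip": 0}, {"tx": 0, "ty": 0.01, "tz": 0, "spin": 0, "grip": 0}, {"tx": 0, "ty": 0.01, "tz": 0, "spin": 0, "grip": 0}, {"tx": 0, "ty": 0.01, "tz": 0, "spin": 0, "grip": 0}, {"tx": 0, "ty": 0, "tz": 0, "spin": 0, "grip": 0}]}}

```text
time: 17.35
eef_pos: [0.5298, -0.2696, 0.0587]
eef_rot: [-3.141, 0.0, -1.326]
force: [1.7, 2.0, 0.1]
gripper_width: -0.0001
finger_force: 1.0
```

Request:
{"api": "send_rows", "payload": {"steps": [{"tx": 0, "ty": 0.006, "tz": 0.002, "spin": 0, "grip": 0}, {"tx": 0, "ty": 0.012, "tz": 0, "spin": 0, "grip": 0}, {"tx": 0, "ty": 0.012, "tz": 0, "spin": 0, "grip": 0}, {"tx": 0, "ty": 0.012, "tz": 0, "spin": 0, "grip": 0}, {"tx": 0, "ty": 0.012, "tz": 0, "spin": 0, "grip": 0}, {"tx": 0, "ty": 0.012, "tz": 0, "spin": 0, "grip": 0}, {"tx": 0, "ty": 0.01, "tz": 0, "spin": 0, "grip": 0}, {"tx": 0, "ty": 0.006, "tz": 0, "spin": 0, "grip": 0}, {"tx": 0, "ty": 0, "tz": 0, "spin": 0, "grip": 0}]}}

```text
time: 18.25
eef_pos: [0.4519, -0.2894, 0.0583]
eef_rot: [-3.139, -0.001, -1.326]
force: [1.5, 4.5, 12.9]
gripper_width: 0.0
finger_force: 9.1
```

```bash
python3 - <<'E'
from h import *
to(.4275,-.293,.055)
M,im=snap("wrist","w9"); 
ang=.247; ex=np.array([np.cos(ang),np.sin(ang)]); p=np.array(ctrl.state()["eef_pos"]); print("own",(p[:2]-[.471,-.268])@ex,(p[:2]-[.471,-.268])@[-ex[1],ex[0]])
cv2.imwrite("pics/c9.png",cv2.resize(cv2.imread("pics/w9.png"),(480,360)))
E
```

```text
pos [ 0.4519 -0.2894  0.0583] rot [-3.139e+00 -1.000e-03 -1.326e+00] spin 0 then txyz [-0.0024  0.0246  0.0033] F [ 1.5  4.5 12.9] w 0.0 ff 9.1 t 18.25
own -0.0235226803367147 -0.016042851006849598
```

View pics/c9.png

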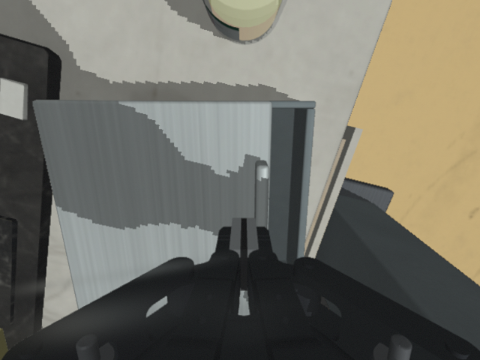

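The cover is being pushed with its lip at (262,185), about 20–25 mm from shut. The tips press on the cover with 13 N, so I rise a little and push on.

Request:
{"api": "send_rows", "payload": {"steps": [{"tx": 0, "ty": 0, "tz": -0.003, "spin": 0, "grip": 0}, {"tx": 0, "ty": 0.006, "tz": 0, "spin": 0, "grip": 0}, {"tx": 0, "ty": 0.005, "tz": 0, "spin": 0, "grip": 0}, {"tx": 0, "ty": 0, "tz": 0, "spin": 0, "grip": 0}]}}

```text
time: 18.7
eef_pos: [0.4417, -0.2926, 0.0601]
eef_rot: [-3.139, -0.002, -1.325]
force: [4.4, 1.9, 3.2]
gripper_width: -0.0002
finger_force: 2.4
```

Request:
{"api": "send_rows", "payload": {"steps": [{"tx": 0, "ty": 0.004, "tz": 0, "spin": 0, "grip": 0}, {"tx": 0, "ty": 0.004, "tz": 0, "spin": 0, "grip": 0}, {"tx": 0, "ty": 0, "tz": 0, "spin": 0, "grip": 0}]}}

```text
time: 19.0
eef_pos: [0.435, -0.2943, 0.06]
eef_rot: [-3.138, -0.003, -1.325]
force: [5.7, 3.6, 4.3]
gripper_width: 0.0
finger_force: 3.5
```

Request:
{"api": "send_rows", "payload": {"steps": [{"tx": 0, "ty": 0.003, "tz": 0, "spin": 0, "grip": 0}, {"tx": 0, "ty": 0, "tz": 0, "spin": 0, "grip": 0}]}}

```text
time: 19.2
eef_pos: [0.431, -0.2953, 0.0599]
eef_rot: [-3.14, -0.002, -1.324]
force: [3.8, 1.3, 2.8]
gripper_width: -0.0
finger_force: 2.3
```

Request:
{"api": "send_rows", "payload": {"steps": [{"tx": 0, "ty": 0.003, "tz": 0, "spin": 0, "grip": 0}, {"tx": 0, "ty": 0, "tz": 0, "spin": 0, "grip": 0}]}}

```text
time: 19.4
eef_pos: [0.4279, -0.2961, 0.0599]
eef_rot: [-3.14, -0.002, -1.325]
force: [4.2, 2.9, 2.5]
gripper_width: -0.0002
finger_force: 2.4
```

Request:
{"api": "send_rows", "payload": {"steps": [{"tx": 0, "ty": 0.003, "tz": 0, "spin": 0, "grip": 0}, {"tx": 0, "ty": 0, "tz": 0, "spin": 0, "grip": 0}]}}

```text
time: 19.6
eef_pos: [0.4249, -0.2969, 0.0598]
eef_rot: [-3.14, -0.002, -1.325]
force: [4.2, 1.2, 3.8]
gripper_width: 0.0004
finger_force: 2.4
```

Request:
{"api": "send_rows", "payload": {"steps": [{"tx": 0, "ty": 0.003, "tz": 0, "spin": 0, "grip": 0}, {"tx": 0, "ty": 0, "tz": 0, "spin": 0, "grip": 0}]}}

```text
time: 19.8
eef_pos: [0.4235, -0.2973, 0.0598]
eef_rot: [-3.137, -0.002, -1.326]
force: [10.0, 5.3, 2.4]
gripper_width: -0.0
finger_force: 5.4
```

Request:
{"api": "send_rows", "payload": {"steps": [{"tx": 0, "ty": 0.003, "tz": 0, "spin": 0, "grip": 0}, {"tx": 0, "ty": 0, "tz": 0, "spin": 0, "grip": 0}]}}

```text
time: 20.0
eef_pos: [0.4231, -0.2975, 0.0598]
eef_rot: [-3.133, -0.004, -1.329]
force: [18.9, 9.3, -0.2]
gripper_width: 0.0004
finger_force: 10.5
```

Request:
{"api": "send_rows", "payload": {"steps": [{"tx": 0, "ty": 0.002, "tz": 0, "spin": 0, "grip": 0}, {"tx": 0, "ty": 0, "tz": 0, "spin": 0, "grip": 0}]}}

```text
time: 20.2
eef_pos: [0.4229, -0.2976, 0.0598]
eef_rot: [-3.13, -0.004, -1.33]
force: [25.7, 13.2, -2.4]
gripper_width: -0.0001
finger_force: 13.8
```

The tool no longer advances as the force rises past 20 N, so the cover is at its stop. I back off and look.

Request:
{"api": "send_rows", "payload": {"steps": [{"tx": 0, "ty": -0.008, "tz": 0, "spin": 0, "grip": 0}, {"tx": 0, "ty": -0.01, "tz": -0.002, "spin": 0, "grip": 0}, {"tx": 0, "ty": -0.005, "tz": -0.02, "spin": 0, "grip": 0}, {"tx": 0, "ty": 0, "tz": -0.04, "spin": 0, "grip": 0}, {"tx": 0, "ty": 0, "tz": -0.05, "spin": 0, "grip": 0}, {"tx": 0, "ty": 0, "tz": -0.05, "spin": 0, "grip": 0}, {"tx": 0, "ty": 0, "tz": 0, "spin": 0, "grip": 0}]}}

```text
time: 20.9
eef_pos: [0.4408, -0.2957, 0.2276]
eef_rot: [-3.137, -0.012, -1.324]
force: [-0.0, -1.2, -0.6]
gripper_width: -0.0001
finger_force: 0.0
```

```bash
python3 - <<'E'
from fit import *
Z=np.zeros((480,640),bool)
to(.45,-.29,.2)
snap("wrist","w10"); snap("side","side10"); Ms=model("side")
for n,P,x0 in [("jar_mid",cyl(.06,0,.068),(.434,.03)),("reagent_3",cyl(.048,0,.075),(.484,-.42))]:
    r=ctrl.outline_of("side",n)
    if r: print(n,r[0]["score"],fit(P,[(Ms,r[0]["mask"],Z)],x0,False))
a=cv2.imread('pics/side10.png')[150:390,180:480]; b=cv2.imread("pics/w10.png")
cv2.imwrite('pics/c10.png',np.hstack([cv2.resize(a,(400,320)),cv2.resize(b,(400,320))]))
E
```

```text
pos [ 0.4408 -0.2957  0.2276] rot [-3.137 -0.012 -1.324] spin 0 then txyz [-0.0036 -0.0102  0.0276] F [-0.  -1.2 -0.6] w -0.0001 ff 0.0 t 20.9
jar_mid 0.73 (array([0.43151596, 0.0351453 ]), np.float64(0.10519470583734991))
reagent_3 0.67 (array([ 0.48355641, -0.41630603]), np.float64(0.09145628798503969))
```

View pics/c10.png

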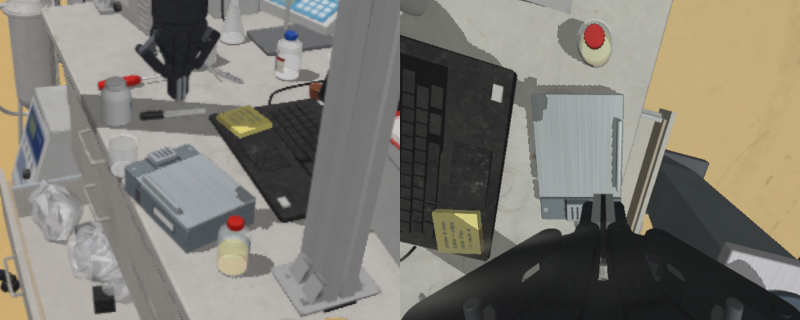

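The cover stays shut with the hand clear (side and wrist views), and the jar and bottle are where they were. I hand the job in.

```bash
python3 -c "
from plant import ctrl
print(ctrl.job_done())"
```

```text
the job is handed in; nothing more can be done
None
```

The hex-key set is in the tool box, the cover is shut and stayed shut with the hand clear, the jar stands upright on the bench, and the job was handed in at about 21 s; I viewed 12 pictures, over the limit of 10.

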